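Draw out the telescopic bottle brush and hold it ready

TASK

The telescopic bottle brush lies shut in its drying stand. Take its handle so that your fingers squeeze the side button in, and with the button squeezed pull the handle back, away from the brush head (which the fork of the stand holds back), past the first stop to the second, fully out. Then lift the brush out of the stand and finish while holding it, level, fully drawn out and a hand's breadth or more above the stand, without dropping it or disturbing the other things on the worktop.

Things in the scene. Friction and masses are not known exactly. Their poses are not given: they have to be found in the camera images.
- brush_grip (a point): Place to grip: on the axis of the loose bottle brush's handle, at the middle of the release button, 60 mm above the worktop. x runs along the brush to its white head, y to the button's side, z up. The button (22 long, 13 high) stands 6 mm out of the +y side; gripping the handle across its width (y) squarely here squeezes it in with about 6 N.
- brush: The same brush: grey straight handle 26 mm wide, 24 high, from 50 mm in front of to 150 mm behind the grip point (its origin, same axes); steel rod 10 mm thick; white ribbed head 32 mm thick, 60 long, starting 92 mm in front of the grip point when shut. About 0.17 kg, balancing within 30 mm of the grip point. Lies level in the stand at the start.
- brush_rod (a joint): How far the rod is drawn out of the handle, m: 0 shut (at the start), 0.040 first stop, 0.080 second stop (end of travel). Slides with about 3 N of friction and stays where left. With the button out a tooth locks it at each of the three; with the button held in it runs freely past the first stop.
- brush_button (a joint): How far the side button is pressed, m: 0 out, 0.005 fully in (still 1 mm proud of the handle); the rod is free from about 0.0028. It springs out when let go.
- stand: Drying stand, fixed to the worktop: dark wooden base 250 x 64 x 10 mm with two steel supports open at the top, a fork for the rod and a cradle for the handle's rear end. Origin at the centre of its underside; x towards the brush head. The grip point lies at about x = +22 mm. The brush lifts straight up out of it.
- stand_fork (a point): Floor of the fork's slot, 55 mm above the worktop, at x = +107 mm of the stand. Fork 8 mm thick, 40 wide, top at 68 mm; the 13 mm slot lets the rod through but not the brush head, which lies about 3 mm (2 to 4) beyond it at the start and comes up against it when the handle is pulled back.
- stand_cradle (a point): Floor of the cradle's slot, 48 mm above the worktop, at x = -108 mm of the stand, 130 mm behind the grip point. Cradle 8 mm thick, 49 wide, top at 62 mm; the handle slides back through its 31 mm slot.
- decanter: Bystander: four-sided glass decanter, 98 x 98 x 240 mm, origin at the centre of its underside, left of the stand.
- tumbler: Bystander: glass tumbler, 80 mm diameter, 88 mm high, origin at the centre of its underside, left of the stand.
- jigger: Bystander: steel double jigger, 43 mm diameter, 70 mm high, origin at the centre of its underside, left of the stand.
- lemon: Bystander: lemon, 71 x 53 x 51 mm, origin at its underside, right of the stand.
- polish_tin: Bystander: small round tin, 67 mm diameter, 44 mm high, origin at the centre of its underside, right of the stand.
- shot_glass: Bystander: shot glass, 48 mm diameter, 61 mm high, origin at the centre of its underside, behind the stand.

How it is judged:
By the outcome, as a careful person would: the job done as asked, in the order asked, and still so for the second after the job is handed in, while the arm keeps its last pose, push and grip.
It also fails if it takes over 38 s, if anything falls off the work surface, if the arm or the gripper's body presses on something with over 40 N, if the wrist force passes 120 N, or if a joint passes its speed limit or range.

ROBOT

A 6-joint arm with a two-finger parallel gripper is mounted at the origin on a cart in front of the work surface, level with it; the furniture and walls round the work are solid. World frame = base frame: x ahead of the robot, y to its left, z up, the work surface at z = 0. Lengths are in m, angles in rad, forces in N, time in s.
With the tool pointing down it reaches from about 0.375 to 0.9 m from the base axis. Payload 3.1 kg.
Tool frame: the origin (TCP) lies on the centre line of the jaws, within the pads' length; the fingertips stand 25 mm ahead of it and the grasp point (between the pads) lies 6 mm ahead of it (robot.nose_length is the y of the fingertips in the tool frame, in m); y points along the fingers, z is the direction in which the jaws open and shut, and the axes are right-handed (so a half turn about y gives the same grasp; the last joint's range is limited). The gripper opens to 87 mm and grips with 3 to 60 N. Pads are 19 mm wide; open, the fingers measure 117 mm over their backs; the gripper's body (75 mm by 190 mm) begins 51 mm behind the grasp point.
Start: joints at [1.073, 0.527, 1.433, -0, 1.181, -0.178], TCP at [0.196, 0.593, 0.248] pointing down, gripper open.
Joint ranges: [-3.08, 3.08], [-0.75, 2.2], [0.22, 2.44], [-1.43, 4.57], [0, 2.65], [-2.85, 2.85]. Speed limits (rad/s): [2.79, 2.79, 3.14, 3.14, 3.14, 3.14].

INTERFACE

Orientations are given as a unit quaternion [x, y, z, w].
In Python, from rig import robot, eyes, ticket gives the robot as it stands.
- The arm moves only by the tool play_rows, never from a script. Its argument "series" is a list of rows, each a list of 7 numbers: the opening, from 0 (shut) to 1 (fully open), then the shift along the tool's x, y, z scaled (see below), then the turn, a rotation vector about the tool's x, y, z scaled (see below). In form: [[claw, dx, dy, dz, ax, ay, az], ...]. A call has 1 to 12 rows; each row shifts and turns the commanded pose from where the row before left it, along the tool's axes as they then stand; what a row does not reach is not made up. The controller multiplies each number of a shift by 100 mm and each number of a turn by 180 degrees. A row lasts 1/12 s, in which the tool goes at most 41.7 mm and 7.16 degrees, less where a joint would pass 70% of its speed; a pose out of reach is approached as far as the arm can. A call with a number of a shift or a turn outside -1 to 1 is refused whole. A call with a gripper value outside its range is refused whole. The fingers move at their own pace and stop on an object; "grip_force" is the grip in N (left out, the last holds). Time passes only in rows, so rows that do not move let the fingers close. It gives the time, the measured TCP pose, the force and the opening at its end, in the units of the state.
- robot.get_obs(): the state, without advancing time (a new reading comes with each control period).
- eyes.camera(name): name is "side" or "top"; returns the picture (480x640x3 uint8, red, green, blue); there is no depth.
- eyes.camera_params(name): a dict with "K" (3x3 intrinsics, pixels), "rvec" (rotation vector, rad) and "tvec" (3), from world to camera coordinates, as OpenCV has them. Camera axes: x right, y down, z forward; pixel columns grow to the right and rows downward; lengths in m; the calibration is good to about 2 mm. A picture is of the moment at which its call begins. camera_params takes no time and is no camera call.
- ticket.hand_in(): hands the job in, once; it reports no verdict.
The state is a dict: "time": time; "q": joint angles; "joint_velocities": joint speeds; "joint_torque": joint torques, N m; "position": TCP position; "tool_rot": TCP orientation; "ft_force": force on the tool from outside, world axes, zero at the start; "moment": the same for the moment, N m; "grip_width": finger opening in m.
Only numpy, scipy, OpenCV 4.12 (cv2) and the standard library are available. Lean on these libraries where they do the work, as an engineer would, in place of code of your own. Each camera call takes 0.05 s, during which the arm holds its last target.

## Working session

There is one attempt and no reset: what is moved stays moved. The work goes in short steps, Python scripts to look and compute and a tool call to move; the robot and the scene stay as the last step left them, time stands still between calls to the robot, and variables do not carry over. Pictures are saved under pics/ and viewed, and the job is handed in when it is done.

Besides the shell and the picture viewer there is one more tool, called after "Emit:" as a command line: name --pt "numbers of a row" for each row, then --argument value for the rest. play_rows: Moves the arm, as the interface text tells. Its arguments: {"type":"object","properties":{"series":{"type":"array","items":{"type":"array","items":{"type":"number"}}},"grip_force":{"type":"number"}},"required":["series"]}

```bash
ls; mkdir -p pics
python3 - <<'E'
from rig import robot, eyes, ticket
import cv2,numpy as np
o=robot.get_obs(); print(o, robot.nose_length)
for n in("side","top"):
    im=eyes.camera(n); cv2.imwrite(f"pics/{n}0.png",im[:,:,::-1]); p=eyes.camera_params(n); print(n,p)
    R=cv2.Rodrigues(np.array(p["rvec"]))[0]; print(-R.T@np.array(p["tvec"]).ravel())
E
```

```text
pics
{'time': 0.0, 'q': array([ 1.07344810e+00,  5.28474357e-01,  1.43389638e+00, -1.54407841e-05,
        1.18136051e+00, -1.78491347e-01]), 'joint_velocities': array([ 0.00012972,  0.00096179, -0.00107499, -0.00035215,  0.002089  ,
       -0.0003676 ]), 'joint_torque': array([-3.33679282e-04, -4.40032518e+01, -1.76594782e+01,  6.30712160e-02,
        5.82815974e-02, -1.91492177e-04]), 'position': array([0.19557254, 0.59290931, 0.24656841]), 'tool_rot': array([ 0.69885433, -0.11249976,  0.11200795, -0.69742429]), 'ft_force': array([-0.90778243, -0.43193856,  0.26100153]), 'moment': array([ 0.04838328,  0.0171025 , -0.01007207]), 'grip_width': 0.08749910484973623} 0.025
side {'K': array([[498.36902087,   0.        , 318.33480106],
       [  0.        , 498.36902087, 240.81889096],
       [  0.        ,   0.        ,   1.        ]]), 'rvec': array([ 0.75569741, -2.32841028,  1.44610252]), 'tvec': array([0.46822042, 0.20811426, 1.23356537])}
[-0.18282483  1.10381005  0.72966012]
top {'K': array([[564.76236056,   0.        , 317.18780935],
       [  0.        , 564.76236056, 241.58535679],
       [  0.        ,   0.        ,   1.        ]]), 'rvec': array([ 2.18545088, -2.14785594,  0.13217727]), 'tvec': array([0.02960957, 0.53846882, 1.52391966])}
[0.36150304 0.05018145 1.57478694]
```

View pics/side0.png

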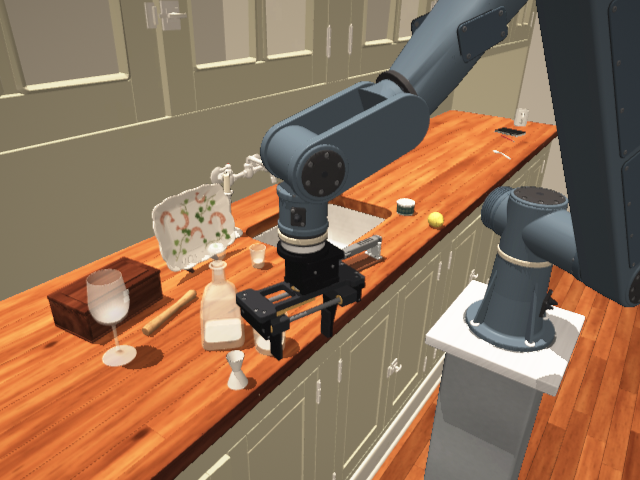

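View pics/top0.png

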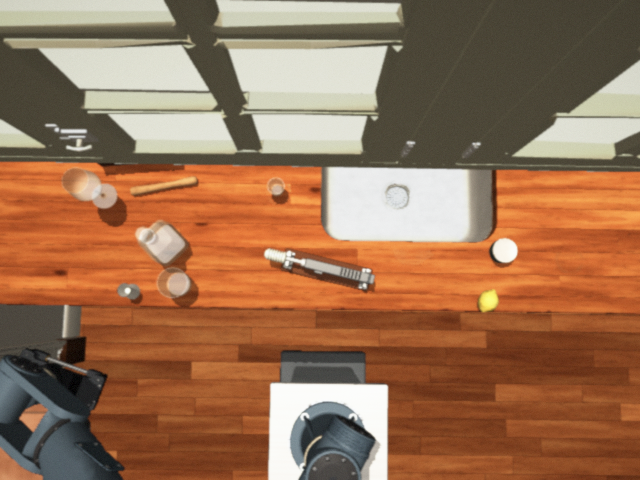

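```bash
cat > h.py <<'E'
import cv2,numpy as np
from rig import robot, eyes, ticket
def ray(n,uv,z):
    p=eyes.camera_params(n); R=cv2.Rodrigues(np.array(p["rvec"]))[0]; t=np.array(p["tvec"]).ravel()
    C=-R.T@t; u=cv2.undistortPoints(np.array([[uv]],float),p["K"],None).ravel()
    d=R.T@np.array([u[0],u[1],1]); return C+d*(z-C[2])/d[2]
def proj(n,P):
    p=eyes.camera_params(n); return cv2.projectPoints(np.array([P],float),p["rvec"],p["tvec"],p["K"],None)[0].ravel()
E
python3 - <<'E'
from h import *
im=cv2.imread("pics/top0.png")[235:300,250:390]
cv2.imwrite("pics/c0.png",cv2.resize(im,None,fx=5.6,fy=5.6,interpolation=cv2.INTER_CUBIC))
im=cv2.imread("pics/side0.png")[215:290,320:400]
cv2.imwrite("pics/c1.png",cv2.resize(im,None,fx=7,fy=7,interpolation=cv2.INTER_CUBIC))
E
```

```text
(no output)
```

View pics/c0.png

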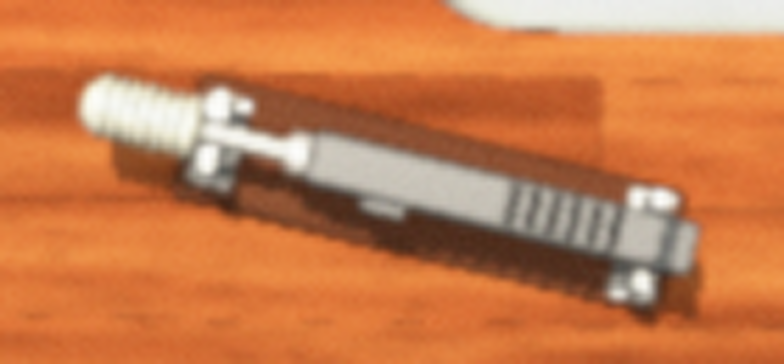

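View pics/c1.png

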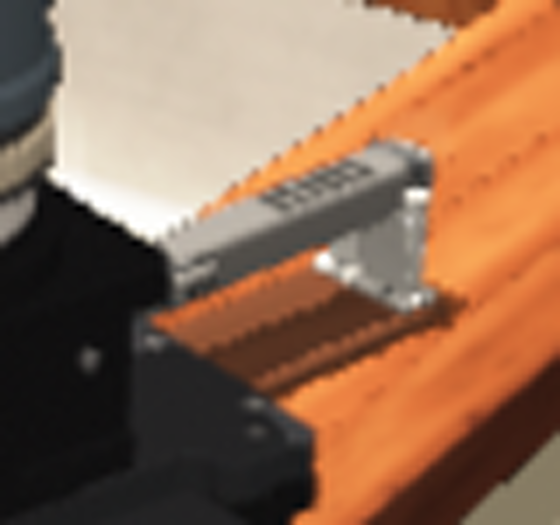

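Run:
```python
from h import *
f=lambda c:(c[0]/5.6-.5+250+.09,c[1]/5.6-.5+235+.09)
im=cv2.imread("pics/top0.png");hsv=cv2.cvtColor(im,cv2.COLOR_BGR2HSV)
m=((hsv[...,1]<45)&(hsv[...,2]>120)&(hsv[...,2]<205)).astype(np.uint8)
w=np.zeros_like(m);w[255:285,303:362]=1;m=m*w
n,l,s,c=cv2.connectedComponentsWithStats(m);print(s)
# top edges at crop: estimate from picture
for nm,cc,z in [("front top L",(325,135),.072),("front bot",(307,182),.072),("rear top",(697,222),.072),("rear bot",(690,272),.072),("button",(383,209),.066),("headtip",(80,105),.06),("headback",(195,122),.06),("rod",(265,145),.065),
 ("fork hi",(228,100),.068),("fork lo",(212,165),.068),("crad hi",(655,197),.062),("crad lo",(640,285),.062)]:
    print(nm,ray("top",f(cc),z).round(4))
# per-column edges of handle with subpixel intensities
g=hsv[...,1].astype(float)
P=[]
for u in range(308,338):
    col=g[250:290,u]; ins=[v for v in range(250,290) if g[v,u]<60 and hsv[v,u,2]>110]
    print(u,ins[0],ins[-1],end="; ")
    P.append((u,ins[0]))
vx=cv2.fitLine(np.array(P,np.float32),cv2.DIST_L1,0,.01,.01).ravel();print(vx,vx[1]/vx[0])
```

```text
[[     0      0    640    480 306697]
 [   303    259     59     22    500]
 [   359    284      3      1      3]]
front top L [0.4867 0.064  0.072 ]
front bot [0.4641 0.0721 0.072 ]
rear top [ 0.4483 -0.1137  0.072 ]
rear bot [ 0.4245 -0.1105  0.072 ]
button [0.4523 0.0357 0.066 ]
headtip [0.5001 0.1821 0.06  ]
headback [0.4929 0.1267 0.06  ]
rod [0.482  0.0927 0.065 ]
fork hi [0.503  0.1107 0.068 ]
fork lo [0.4718 0.1177 0.068 ]
crad hi [ 0.4605 -0.0945  0.062 ]
crad lo [ 0.4184 -0.0877  0.062 ]
308 259 267; 309 259 268; 310 259 268; 311 260 268; 312 260 268; 313 260 269; 314 260 271; 315 261 272; 316 261 272; 317 261 272; 318 261 273; 319 262 273; 320 262 273; 321 262 273; 322 262 272; 323 263 271; 324 263 271; 325 263 271; 326 263 272; 327 263 272; 328 264 272; 329 264 272; 330 264 273; 331 264 273; 332 265 273; 333 265 273; 334 265 274; 335 265 274; 336 266 274; 337 266 274; [9.7014451e-01 2.4252765e-01 3.2507620e+02 2.6301907e+02] 0.24999125
```

Run:
```python
from h import *
from scipy.spatial.transform import Rotation as Rr
a=ray("top",(308,258.75),.072);b=ray("top",(345,268),.072);d=a-b;print(a,b,np.degrees(np.arctan2(d[1],d[0])))
m=lambda c:ray("top",(c[0]/5.6-.5+250+.09,c[1]/5.6-.5+235+.09),.06)
d=m((140,113))-m((265,145));print("head-rod",np.degrees(np.arctan2(d[1],d[0])))
print(np.degrees(np.arctan2(.2053,.0479)))
o=robot.get_obs();print(Rr.from_quat(o["tool_rot"]).as_matrix().round(3))
for n in("top","side"): print(proj(n,[.4685,.0325,.072]),proj(n,[.4573,.0345,.06]))
```

```text
[0.48659646 0.06299001 0.072     ] [ 0.46360764 -0.03606126  0.072     ] 76.93355271012746
head-rod 76.61840294559039
76.8668599407975
[[ 0.95  -0.001  0.313]
 [-0.313 -0.002  0.95 ]
 [-0.    -1.    -0.002]]
[319.31170447 265.71868786] [318.44052737 270.18772978]
[342.36037304 249.98498158] [345.11550912 255.11995801]
```

Emit:
play_rows --pt "1 0.18 0 -0.185 0 0 0" --pt "1 0.18 0 -0.185 0 0 0" --pt "1 0.18 0 -0.185 0 0 0" --pt "1 0.18 0 -0.185 0 0 0" --pt "1 0.18 0 -0.185 0 0 0" --pt "1 0.18 0 -0.185 0 0 0" --pt "1 0.18 0 -0.185 0 0 0" --pt "1 0.18 0 -0.185 0 0 0" --pt "1 0.18 0 -0.185 0 0 0" --pt "1 0.18 0 -0.185 0 0 0" --pt "1 0.18 0 -0.185 0 0 0" --pt "1 0.18 0 -0.185 0 0 0"

```text
time: 1.1
position: [0.3315, 0.3137, 0.2474]
tool_rot: [0.698, -0.112, 0.112, -0.698]
ft_force: [0.5, 0.9, -0.1]
grip_width: 0.087
```

Emit:
play_rows --pt "1 0.18 0 -0.185 0 0 0" --pt "1 0.18 0 -0.185 0 0 0" --pt "1 0.18 0 -0.185 0 0 0" --pt "1 0.18 0 -0.185 0 0 0" --pt "1 0.18 0 -0.185 0 0 0" --pt "1 0.18 0 -0.185 0 0 0" --pt "1 0.18 0 -0.185 0 0 0" --pt "1 0.18 0 -0.185 0 0 0" --pt "1 0.18 0 -0.185 0 0 0" --pt "1 0.18 0 -0.185 0 0 0" --pt "1 0.18 0 -0.185 0 0 0" --pt "1 0.18 0 -0.185 0 0 0"

```text
time: 2.1
position: [0.467, 0.0353, 0.2473]
tool_rot: [-0.698, 0.113, -0.112, 0.698]
ft_force: [0.6, -0.3, -0.3]
grip_width: 0.0872
```

Emit:
play_rows --pt "1 0 0 0 0 0.0395 0" --pt "1 0 0 0 0 0.0395 0" --pt "1 0 0 0 0 0.0395 0" --pt "1 0 0 0 0 0.0395 0" --pt "1 0 0 0 0 0.0395 0" --pt "1 0 0 0 0 0.0395 0" --pt "1 0 0 0 0 0.0395 0" --pt "1 0 0 0 0 0.0395 0" --pt "1 0 0 0 0 0.0395 0" --pt "1 0 0 0 0 0.0395 0" --pt "1 0 0 0 0 0.0395 0" --pt "1 0 0 0 0 0.037 0"

```text
time: 3.1
position: [0.4666, 0.0365, 0.2473]
tool_rot: [-0.438, 0.555, -0.555, 0.438]
ft_force: [0.0, 0.4, 0.1]
grip_width: 0.0867
```

Run:
```python
from h import *
from scipy.spatial.transform import Rotation as Rr
o=robot.get_obs();M=Rr.from_quat(o["tool_rot"]).as_matrix();print(M.round(3),o["q"].round(3))
print(np.degrees(np.arctan2(-M[1,0],-M[0,0])))
print("delta tool",M.T@(np.array([.4685,.0325,.066])-o["position"]))
im=cv2.imread  
im=eyes.camera("side")[:,:,::-1];cv2.imwrite("pics/s1.png",im)
c=im[170:300,230:410];cv2.imwrite("pics/s1c.png",cv2.resize(c,None,fx=4.4,fy=4.4,interpolation=cv2.INTER_CUBIC))
```

```text
[[-0.233 -0.001  0.972]
 [-0.972  0.    -0.233]
 [ 0.    -1.    -0.001]] [-0.161  0.318  1.814 -0.     1.011  0.074]
76.5187064713353
delta tool [0.00345947 0.18126279 0.00293985]
```

View pics/s1c.png

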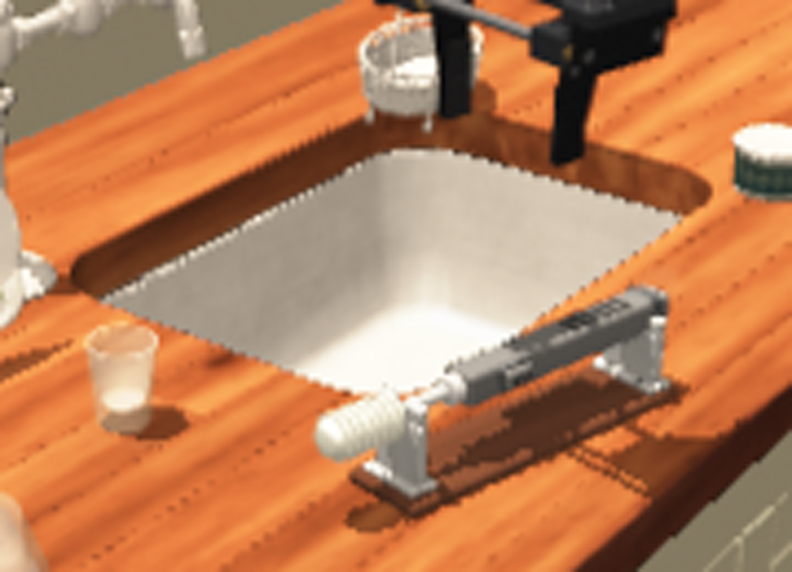

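Run:
```python
from h import *
for z in(.056,.06,.064):
  print(z,ray("side",(347.3,254.4),z), proj("side",[.4685-.0185*.974,.0325+.0185*.227,z]))
def Pm(n):
    p=eyes.camera_params(n);return p["K"]@np.c_[cv2.Rodrigues(p["rvec"])[0],p["tvec"]]
X=cv2.triangulatePoints(Pm("top"),Pm("side"),np.array([317.98,271.9]),np.array([347.3,254.4]));print((X[:3]/X[3]).ravel())
```

```text
0.056 [0.45848338 0.0206177  0.056     ] [346.66877904 257.35938623]
0.06 [0.45467548 0.02704938 0.06      ] [346.7385083 256.1157087]
0.064 [0.45086758 0.03348107 0.064     ] [346.80841613 254.86884623]
[0.45145968 0.03518122 0.06470445]
```

Emit:
play_rows --pt "1 0.038 0.16 0.034 0 -0.002 0" --pt "1 0 0.16 0 0 0 0" --pt "1 0 0.16 0 0 0 0" --pt "1 0 0.16 0 0 0 0" --pt "1 0 0.16 0 0 0 0" --pt "1 0 0.16 0 0 0 0" --pt "1 0 0.16 0 0 0 0" --pt "1 0 0.16 0 0 0 0" --pt "1 0 0.16 0 0 0 0" --pt "1 0 0.16 0 0 0 0" --pt "1 0 0.16 0 0 0 0" --pt "1 0 0.05 0 0 0 0"

```text
time: 4.15
position: [0.4683, 0.0321, 0.0646]
tool_rot: [-0.443, 0.553, -0.551, 0.441]
ft_force: [-0.2, -0.7, -0.2]
grip_width: 0.0869
```

Run:
```python
from h import *
o=robot.get_obs();print(o["position"],o["ft_force"])
im=eyes.camera("side")[:,:,::-1]
c=im[190:300,270:410];cv2.imwrite("pics/s2c.png",cv2.resize(c,None,fx=5.4,fy=5.4,interpolation=cv2.INTER_CUBIC))
im=eyes.camera("top")[:,:,::-1]
c=im[225:310,250:390];cv2.imwrite("pics/t2c.png",cv2.resize(c,None,fx=5.6,fy=5.6,interpolation=cv2.INTER_CUBIC))
```

```text
[0.46828034 0.032112   0.06463808] [-0.18903472 -0.70137659 -0.19925013]
```

View pics/s2c.png

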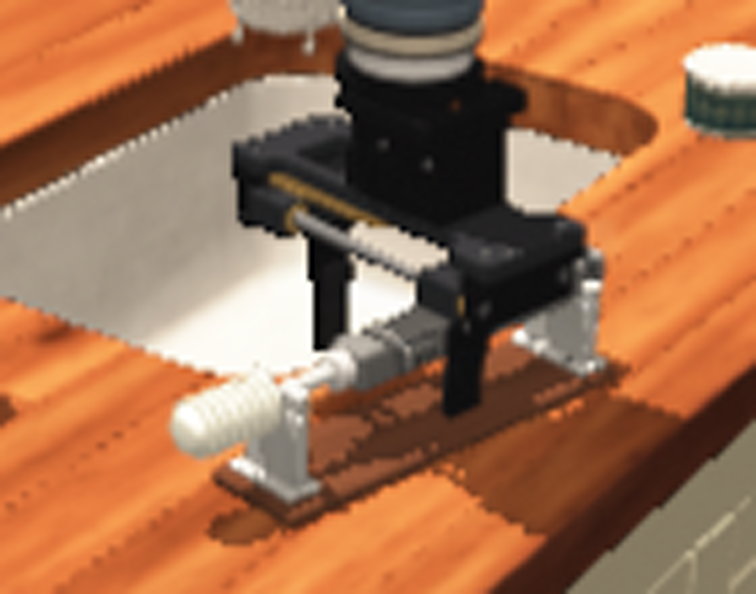

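View pics/t2c.png

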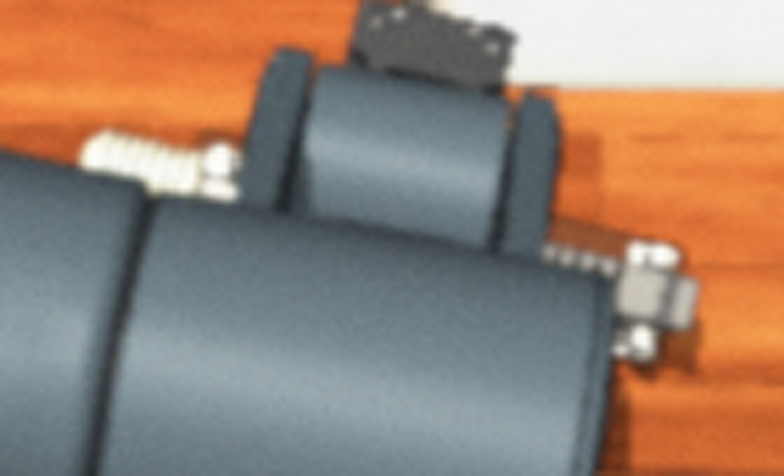

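Run:
```python
from h import *
for k in (.0185,.044,.055):
  for z in(.04,.06):
    q=proj("side",[.4685-k*.974,.0322+k*.227,z]);print(k,z,q,(q-[270,190])*5.4)
```

```text
0.0185 0.04 [346.44798095 262.26157078] [412.81909714 390.21248223]
0.0185 0.06 [346.79516093 256.07549945] [414.69386904 356.80769701]
0.044 0.04 [352.83153764 265.69544867] [447.29030325 408.75542279]
0.044 0.06 [353.22421852 259.45681307] [449.41078003 375.06679058]
0.055 0.04 [355.63281803 267.2023288 ] [462.41721734 416.89257553]
0.055 0.06 [356.0457777  260.94079052] [464.6471996  383.08026881]
```

Emit:
play_rows --pt "0.4 0 0 0 0 0 0" --pt "0.4 0 0 0 0 0 0" --pt "0.35 0 0 0 0 0 0" --pt "0.35 0 0 0 0 0 0" --pt "0.3 0 0 0 0 0 0" --pt "0.3 0 0 0 0 0 0" --pt "0.2 0 0 0 0 0 0" --pt "0.1 0 0 0 0 0 0" --pt "0 0 0 0 0 0 0" --pt "0 0 0 0 0 0 0" --pt "0 0 0 0 0 0 0" --pt "0 0 0 0 0 0 0" --grip_force 25

```text
time: 5.25
position: [0.468, 0.0323, 0.0664]
tool_rot: [-0.442, 0.553, -0.552, 0.441]
ft_force: [-3.3, 0.3, 1.7]
grip_width: 0.0274
```

Emit:
play_rows --pt "0 0 0 -0.01 0 0 0" --pt "0 0.04 0 0 0 0 0" --pt "0 0.04 0 0 0 0 0" --pt "0 0.04 0 0 0 0 0" --pt "0 0.04 0 0 0 0 0" --pt "0 0.04 0 0 0 0 0"

```text
time: 5.75
position: [0.4637, 0.0136, 0.0664]
tool_rot: [-0.441, 0.553, -0.552, 0.441]
ft_force: [-1.8, 6.5, 0.5]
grip_width: 0.0272
```

Run:
```python
from h import *
o=robot.get_obs();print(o["position"],o["ft_force"],o["moment"])
im=eyes.camera("side")[:,:,::-1]
c=im[190:300,270:410];cv2.imwrite("pics/s3c.png",cv2.resize(c,None,fx=5.4,fy=5.4,interpolation=cv2.INTER_CUBIC))
```

```text
[0.46371207 0.01357877 0.0664298 ] [-1.81237009  6.54020691  0.50120483] [1.05275949 0.30529283 0.05009872]
```

View pics/s3c.png

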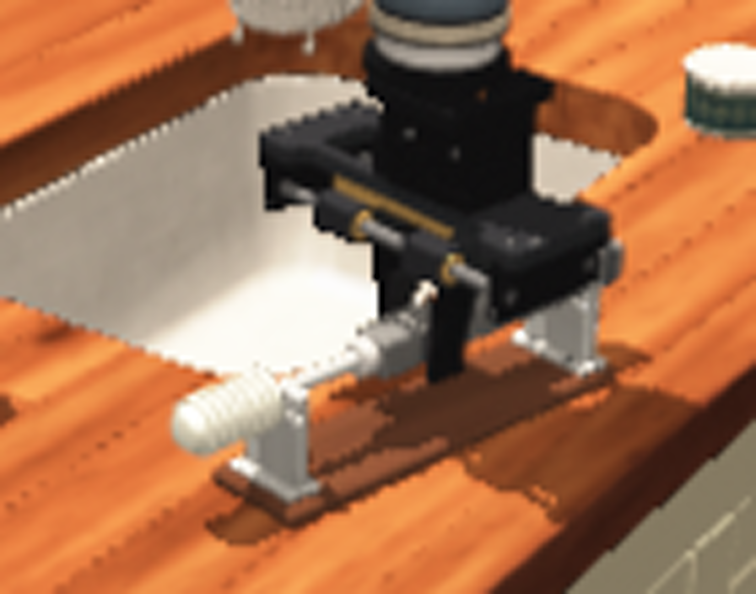

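Emit:
play_rows --pt "0 0.05 0 0 0 0 0" --pt "0 0.05 0 0 0 0 0" --pt "0 0.05 0 0 0 0 0" --pt "0 0.05 0 0 0 0 0" --pt "0 0.05 0 0 0 0 0" --pt "0 0.05 0 0 0 0 0" --pt "0 0.05 0 0 0 0 0" --pt "0 0.05 0 0 0 0 0" --pt "0 0.05 0 0 0 0 0" --pt "0 0.05 0 0 0 0 0" --pt "0 0.05 0 0 0 0 0" --pt "0 0 0 0 0 0 0" --grip_force 35

```text
time: 6.8
position: [0.4517, -0.0412, 0.0665]
tool_rot: [-0.441, 0.553, -0.553, 0.441]
ft_force: [-3.4, 1.3, 1.2]
grip_width: 0.0265
```

Run:
```python
from h import *
im=eyes.camera("side")[:,:,::-1]
c=im[190:300,270:410];cv2.imwrite("pics/s4c.png",cv2.resize(c,None,fx=5.4,fy=5.4,interpolation=cv2.INTER_CUBIC))
im=eyes.camera("top")[:,:,::-1]
c=im[225:310,250:400];cv2.imwrite("pics/t4c.png",cv2.resize(c,None,fx=5.2,fy=5.2,interpolation=cv2.INTER_CUBIC))
```

```text
(no output)
```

View pics/s4c.png

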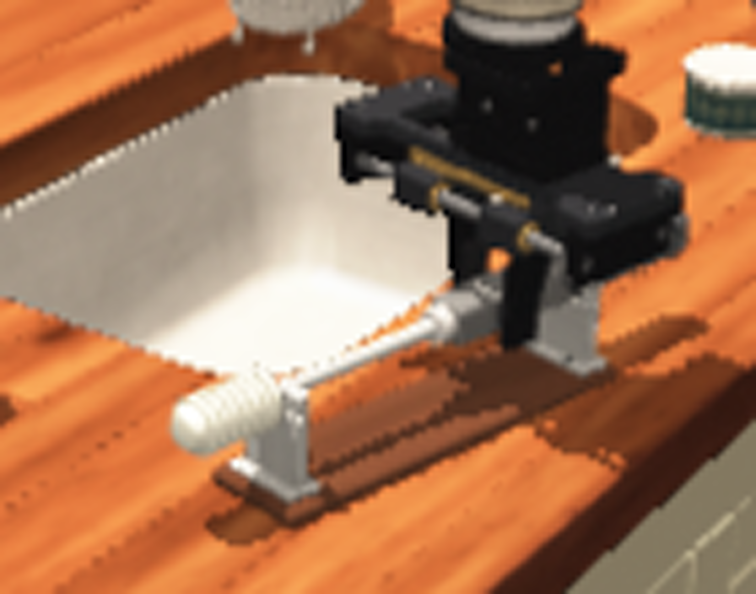

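View pics/t4c.png

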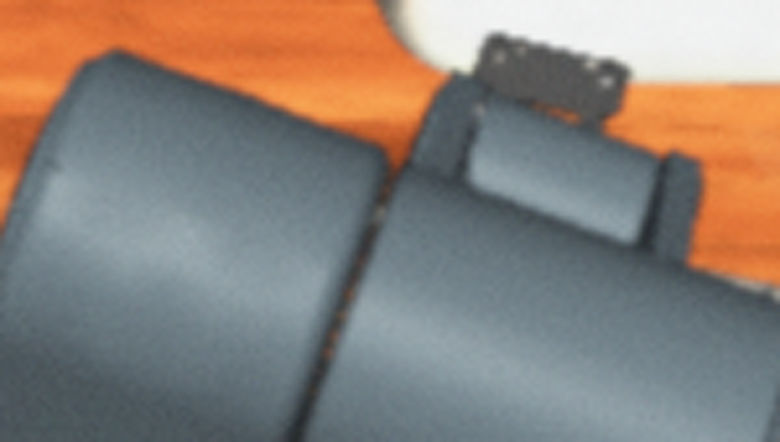

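Emit:
play_rows --pt "0 0.02 0 0 0 0 0" --pt "0 0.02 0 0 0 0 0" --pt "0 0.02 0 0 0 0 0" --pt "0 0.02 0 0 0 0 0"

```text
time: 7.23
position: [0.4501, -0.0478, 0.0665]
tool_rot: [-0.44, 0.553, -0.552, 0.441]
ft_force: [2.8, 19.0, 0.9]
grip_width: 0.0271
```

Emit:
play_rows --pt "0 0.015 0 0 0 0 0" --pt "0 0 0 0 0 0 0" --pt "0 0 0 0 0 0 0"

```text
time: 7.48
position: [0.4497, -0.0477, 0.0665]
tool_rot: [-0.44, 0.554, -0.552, 0.441]
ft_force: [2.1, 16.2, 0.6]
grip_width: 0.0268
```

Emit:
play_rows --pt "0 -0.015 0 0 0 0 0" --pt "0 -0.015 0 0 0 0 0" --pt "0 -0.015 0 0 0 0 0" --pt "0 0 0 0 0 0 0" --pt "0 0 -0.02 0 0 0 0" --pt "0 0 -0.04 0 0 0 0" --pt "0 0 -0.05 0 0 0 0" --pt "0 0 -0.05 0 0 0 0" --pt "0 0 -0.05 0 0 0 0" --pt "0 0 -0.05 0 0 0 0" --pt "0 0 0 0 0 0 0"

```text
time: 8.4
position: [0.4523, -0.0464, 0.0939]
tool_rot: [0.44, -0.551, 0.554, -0.442]
ft_force: [0.3, 0.2, -2.1]
grip_width: 0.0267
```

Run:
```python
from h import *
o=robot.get_obs();print(o["position"],o["ft_force"],o["moment"])
im=eyes.camera("side")[:,:,::-1]
c=im[180:300,270:430];cv2.imwrite("pics/s5c.png",cv2.resize(c,None,fx=5,fy=5,interpolation=cv2.INTER_CUBIC))
```

```text
[ 0.45229362 -0.04636964  0.09394101] [ 0.31312434  0.22355206 -2.11481402] [-0.03867108  0.08306104 -0.00364577]
```

View pics/s5c.png

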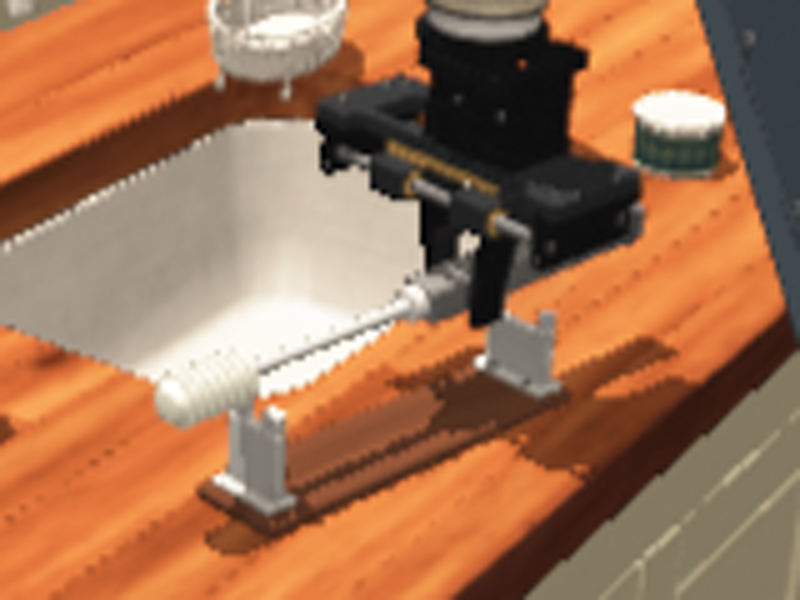

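Emit:
play_rows --pt "0 0 -0.08 0 0 0 0" --pt "0 0 -0.16 0 0 0 0" --pt "0 0 -0.16 0 0 0 0" --pt "0 0 -0.16 0 0 0 0" --pt "0 0 -0.16 0 0 0 0" --pt "0 0 -0.16 0 0 0 0" --pt "0 0 -0.16 0 0 0 0" --pt "0 0 -0.16 0 0 0 0" --pt "0 0 -0.16 0 0 0 0" --pt "0 0 -0.16 0 0 0 0" --pt "0 0 -0.06 0 0 0 0" --pt "0 0 0 0 0 0 0"

```text
time: 9.45
position: [0.4514, -0.046, 0.252]
tool_rot: [0.441, -0.551, 0.554, -0.442]
ft_force: [-0.1, 0.4, -2.1]
grip_width: 0.0267
```

Run:
```python
from h import *
o=robot.get_obs();print(o["position"],o["ft_force"],o["moment"])
im=eyes.camera("side")[:,:,::-1];cv2.imwrite("pics/s6.png",im)
c=im[110:260,250:450];cv2.imwrite("pics/s6c.png",cv2.resize(c,None,fx=4,fy=4,interpolation=cv2.INTER_CUBIC))
im=eyes.camera("top")[:,:,::-1];cv2.imwrite("pics/t6.png",im)
c=im[200:320,240:400];cv2.imwrite("pics/t6c.png",cv2.resize(c,None,fx=5,fy=5,interpolation=cv2.INTER_CUBIC))
```

```text
[ 0.45140431 -0.04599397  0.25203378] [-0.06655678  0.3530533  -2.11226926] [-0.11661172  0.08478498 -0.04566955]
```

View pics/s6c.png

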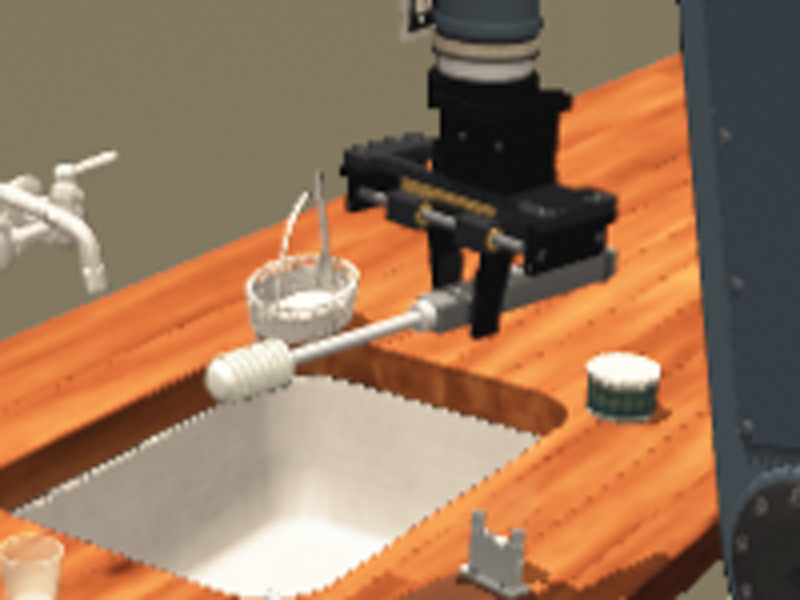

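View pics/t6c.png

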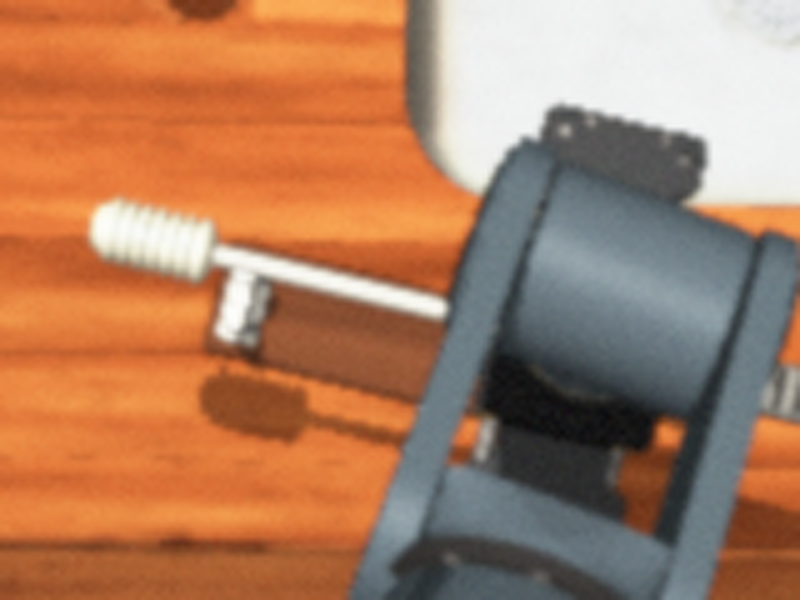

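View pics/t6.png

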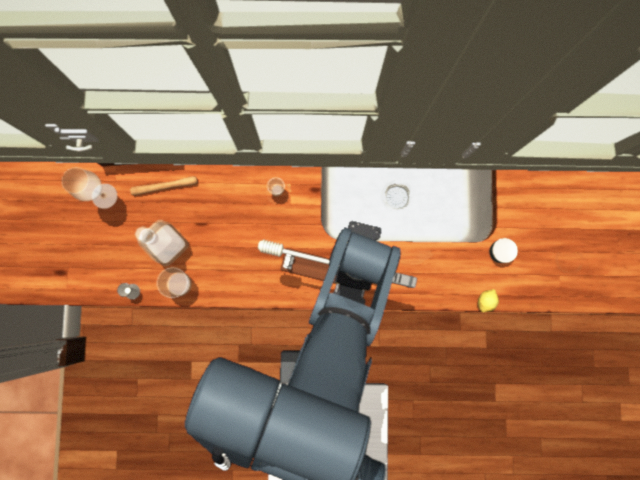

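Run:
```python
from h import *
S=lambda x,y:np.array([x/4-.375+250,y/4-.375+110]);T=lambda x,y:np.array([x/5-.4+240,y/5-.4+200])
def Pm(n):
    p=eyes.camera_params(n);return p["K"]@np.c_[cv2.Rodrigues(p["rvec"])[0],p["tvec"]]
im=cv2.imread("pics/t6.png");c=im[260:300,385:430];cv2.imwrite("pics/t6r.png",cv2.resize(c,None,fx=12,fy=12,interpolation=cv2.INTER_CUBIC))
def tri(t,s):
    X=cv2.triangulatePoints(Pm("top"),Pm("side"),t,s);return (X[:3]/X[3]).ravel()
a=tri(T(88,228),S(207,380));b=tri(T(213,252),S(290,357));r=tri(np.array([415.5,281.5]),S(613,262))
print(a,b,r,np.linalg.norm(a-r),np.linalg.norm(a-b),np.linalg.norm(b-r))
g=robot.get_obs()["position"]-[0,0,.006];d=np.array([.227,.974,0])
print("along",(a-g)@d,(b-g)@d,(r-g)@d)
```

```text
[0.502235   0.18209397 0.25103246] [0.4883382  0.12076565 0.251402  ] [ 0.41824227 -0.19475677  0.24484198] 0.38614709072529346 0.06288417818855584 0.32328140893596136
along 0.23363089737203022 0.1707425446885963 -0.15248806624952319
```

View pics/t6r.png

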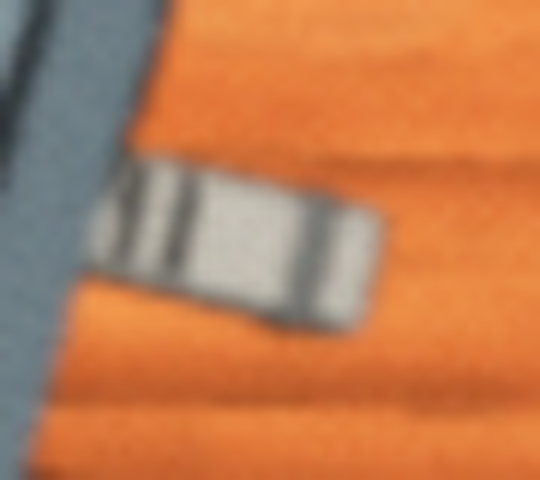

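Emit:
play_rows --pt "0 0 0 0 0 0 0" --pt "0 0 0 0 0 0 0" --pt "0 0 0 0 0 0 0" --pt "0 0 0 0 0 0 0"

```text
time: 9.88
position: [0.4504, -0.0457, 0.2499]
tool_rot: [-0.442, 0.553, -0.552, 0.441]
ft_force: [0.3, 0.0, -1.8]
grip_width: 0.0266
```

```bash
python3 -c "
from rig import ticket,robot
print(robot.get_obs()['position']);print(ticket.hand_in())"
```

```text
[ 0.45040899 -0.04571459  0.24991055]
the job is handed in; nothing more can be done
None
```

I gripped the handle over its button and drew the rod past the first stop to the second. I then lifted the brush out of the stand and handed it in at about 9.9 s, still held. No verdict came back.

- **Button:** the finger opening stayed between 26.5 and 27.4 mm. That fits the button pressed fully in, which should read about 27 mm.
- **Rod:** the handle stopped after about 82 mm of pull with 16–19 N on the tool. A further 1.5 mm pull did not move it. That matches the 80 mm stroke plus 2 to 4 mm of slack at the fork.
- **Length in the air:** from both cameras the brush measured about 386 mm end to end, against 382 expected. The head begins 171 mm ahead of the grip, against 172 expected.
- **Level and height:** the two ends are at z ≈ 0.251 and 0.245 m, so it is level to about 1°. The axis is about 0.18 m above the top of the stand.
- **Hold:** the last force reading was about 2 N downwards, the weight of the brush.
- **Other things:** the bystanders stand at the same places in the last top view as in the first, judged by eye.

The camera height of the button came out about 4 mm above the stated 60 mm, probably because I picked its upper edge. I gripped at the stated height.

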